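# Torque the bearing preload nut with a click wrench

## Robot

A 6-joint arm with a two-finger parallel gripper is mounted at the origin on a cart in front of the work surface, level with it; the furniture and walls round the work are solid. World frame = base frame: x ahead of the robot, y to its left, z up, the work surface at z = 0. Lengths are in m, angles in rad, forces in N, time in s.
With the tool pointing down it reaches from about 0.35 to 0.775 m from the base axis. Payload 7.3 kg.
Tool frame: the origin (TCP) lies at the centre of the arm's flange, where the gripper is bolted on; the fingertips stand 178 mm ahead of it and the grasp point (between the pads) lies 159 mm ahead of it; z points along the fingers, y is the line along which they close (so a half turn about z gives the same grasp; the last joint's range is limited). The gripper opens to 92 mm and grips with 3 to 60 N. Pads are 19 mm wide; open, the fingers measure 130 mm over their backs; the gripper's body (75 mm by 190 mm) begins 47 mm behind the grasp point.
Start: joints at [-1.386, 0.342, 1.524, -0, 1.275, -0.146], TCP at [0.171, -0.497, 0.405] pointing down, gripper open.
Joint ranges: [-2.53, 2.53], [-0.77, 2.02], [0.04, 2.7], [-1, 4.14], [0.28, 2.66], [-3.11, 3.11]. Speed limits (rad/s): [2.57, 2.57, 3.14, 3.14, 3.14, 3.14].

## Interface

Orientations are given as [roll, pitch, yaw] about the fixed x, y, z axes, in that order (R = Rz(yaw) Ry(pitch) Rx(roll)).
In Python, from cell import telemetry, vision, ticket gives the robot as it stands.
- The arm moves only by the shell command python3 -m crank 'ROWS' [FORCE]. ROWS is JSON, a list of rows, each a list of 5 numbers: the gripper command: -1 is shut, 1 is fully open, values between are in proportion, then the shift along the tool's x, y, z in mm, then the turn about the tool's z in rad. In form: [[fingers, dx, dy, dz, roll], ...]. A call has 1 to 12 rows; each row is the pose to reach, as a shift and turn from the pose commanded when the call began, along the tool's axes at that moment; what a row does not reach only later rows make up. A row lasts 1/12 s, in which the tool goes at most 41.7 mm and 7.16 degrees, less where a joint would pass 70% of its speed; a pose out of reach is approached as far as the arm can. A call with a gripper value outside its range is refused whole. The fingers move at their own pace and stop on an object; FORCE is the grip in N (left out, the last holds). Time passes only in rows, so rows that repeat a pose let the fingers close. It gives the time, the measured TCP pose, the force, the opening and the grip force at its end, in the units of the state.
- telemetry.observe(): the state, without advancing time (a new reading comes with each control period).
- vision.read_camera(name): name is "scene" or "top" or "wrist"; returns (picture, depth): 384x512x3 uint8, red, green, blue; 384x512 float32, m along the optical axis (not along the pixel's ray), 0 where there is no reading.
- vision.get_calibration(name): a dict with "camera_matrix" (3x3 intrinsics, pixels), "dist" ([k1, k2, p1, p2, k3] as OpenCV has them; the pictures are not rectified), "rvec" (rotation vector, rad) and "tvec" (3), from world to camera coordinates, as OpenCV has them. Camera axes: x right, y down, z forward; pixel columns grow to the right and rows downward; lengths in m; the calibration is good to about 2 mm. A picture is of the moment at which its call begins: read the wrist's pose just before it. get_calibration takes no time and is no camera call; for the wrist camera it gives the pose at the moment of the call.
- ticket.hand_in(): hands the job in; it is judged then, once.
The state is a dict: "time": time; "qpos": joint angles; "qvel": joint speeds; "joint_efforts": joint torques, N m; "tool_pos": TCP position; "tool_rot": TCP orientation; "contact_force": force on the tool from outside, world axes, zero at the start; "torque": the same for the moment, N m; "opening": finger opening in m; "grip_force": force on a finger pad.
Only numpy, scipy, OpenCV 4.12 (cv2) and the standard library are available. Lean on these libraries where they do the work, as an engineer would, in place of code of your own. Each camera call takes 0.05 s, during which the arm holds its last target. There are 200 camera calls.

## Task

Take the click torque wrench from the grey mat, set its ring fully down over the slotted round nut on top of the spindle unit and turn it clockwise (seen from above) until you feel the wrench click and give way, then stop at once so that the bearings are not overloaded. Lift the wrench off and lay it back on the mat, without disturbing the loose parts on the bench.

Things in the scene. Friction and masses are not known exactly. Their poses are not given: they have to be found in the camera images.
- wrench: Loose click torque wrench, 260 mm long, 0.6 kg: steel ring head (65 mm across, 26 mm high), open through; six lugs 6 mm wide point inwards to 16 mm from the axis, one on the x axis, so it fits the nut every 60 degrees. Bore between lugs 45 mm. Steel neck, black grip, silver end knob. Origin: ring axis, underside. +z up, handle along -x; grip 26 x 26 mm, x -216 to -98 mm.
- wrench_head (a point): Centre of the ring head at mid height, 13 mm above its underside. Click: the ring transmits the load stiffly up to 1.8 N m (12 N pulled square at 145 mm). Then the handle gives way: over the next 0.11 rad of handle turn the resistance falls steadily to 0.45 N m while the nut stands still; a dead stop follows at 0.125 rad. It resets itself when eased back.
- wrench_grip (a point): Middle of the wrench's black grip, 145 mm from the ring's axis along the wrench's -x, at mid height of the grip (26 mm wide, 26 mm high); the place to hold it.
- ring_mark (a point): Red index dot on the ring's upper face, 25.2 mm from its axis. It sits in the wrench's own frame at x = 0, y = 25.2, z = 26 mm while the wrench holds; as the ring gives way at the click it slips towards the handle (-x), 1.0 mm at 0.04 rad and 2.8 mm at 0.11 rad: hardly to be seen, but plainly felt in the pull.
- preload_nut: Round steel lock nut, 42 mm across, 16 mm high; six slots 8.6 mm wide, open outwards and upwards, floor 15 mm from the axis, top edges chamfered 1 mm; the 19 mm spindle end stands 11.5 mm out of it. Origin: centre of its underside, on the brass washer that stops the wrench; +z up, a slot on the x axis. Tightens clockwise from above (1.1 to 1.4 N m at first); the click comes after 0.3 to 0.8 rad.
- spindle_unit: Spindle unit screwed to the bench (does not move): dark 116 x 116 x 12 mm flange with four cap screws, ribbed aluminium housing 81 mm across, steel cover, brass washer and the nut on top. Origin: centre of the underside; the nut's underside is 61.5 mm above it, the spindle's end 89 mm.
- tool_mat: Grey tool mat fixed flat on the bench, 340 (x) x 160 (y) x 3 mm. Origin: centre of its underside. The wrench lies along its x axis, head towards +x, and must go back on it.
- gear_wheel: Loose steel pinion, 40 mm across, 18 mm high, left of the spindle unit; leave it alone. Origin: centre of the underside.
- bearing: Loose ball bearing, 26 mm across, 8 mm high, lying flat left of the spindle unit; leave it alone. Origin: centre of the underside.
- oil_bottle: Small brown dropper bottle with a black top, 33 mm across, 102 mm high, standing behind the spindle unit; leave it alone. Origin: centre of the underside.
- black_dish: Empty round black plastic dish, 80 mm across, 18 mm high, left of the spindle unit; leave it alone. Origin: centre of the underside.
Not all that is in view belongs to the job. Leave any green look-alike of the spindle_unit alone.

How it is judged:
On the way, in this order (a step that is already met when the one before it is completed fails the run):
1. the wrench's ring is fully down over the nut (horizontal distance between wrench_head and preload_nut below 0.004 m and z of wrench_head in the frame of preload_nut below 0.019 m and angle between wrench's own z axis and vertical below 0.15 rad), for 0.1 s.
2. the wrench clicks (its ring gives way by more than 0.04 rad) while it is down on the nut (x of ring_mark in the frame of wrench below -0.00101 m and horizontal distance between wrench_head and preload_nut below 0.005 m and z of wrench_head in the frame of preload_nut below 0.021 m), for 0.05 s.
At the end, for the whole second after the job is handed in: The nut has been tightened to the click, and the wrench lies flat and still on the mat, its head and the middle of its grip both over the mat (x of wrench_head in the frame of tool_mat between -0.17 and 0.17 m and y of wrench_head in the frame of tool_mat between -0.08 and 0.08 m and x of wrench_grip in the frame of tool_mat between -0.17 and 0.17 m and y of wrench_grip in the frame of tool_mat between -0.08 and 0.08 m and height (world z) of each of wrench_head, wrench_grip below 0.024 m and linear speed of wrench below 0.02 m/s); the robot touches nothing.
It fails at once if the handle is pulled on after the click (the ring gives way by more than 0.11 rad, nearly to its dead stop) (x of ring_mark in the frame of wrench below -0.00277 m).
It fails at once if a loose part on the bench is pushed more than 30 mm (distance of any of gear_wheel, bearing, oil_bottle, black_dish from where it was at the start of the episode above 0.03 m).
It also fails if it takes over 70 s, if anything falls off the work surface, if the arm or the gripper's body presses on something with over 40 N, if the wrist force passes 120 N, or if a joint passes its speed limit or range.

## Working session

There is one attempt and no reset: what is moved stays moved. The work goes in short steps, Python scripts to look and compute and a shell command to move; the robot and the scene stay as the last step left them, time stands still between calls to the robot, and variables do not carry over. Pictures are saved under pics/ and viewed, at most 10 in all, crops included, and the job is handed in when it is done.

```bash
ls; mkdir -p pics; cat > h.py <<'E'
import numpy as np, cv2
from cell import telemetry, vision, ticket
def cal(n):
    c=vision.get_calibration(n); K=np.array(c["camera_matrix"],float); d=np.array(c["dist"],float)
    R=cv2.Rodrigues(np.array(c["rvec"],float))[0]; t=np.array(c["tvec"],float).ravel(); return K,d,R,t
def ray(c,uv):
    K,d,R,t=c; p=cv2.undistortPoints(np.array(uv,float).reshape(-1,1,2),K,d).reshape(-1,2)
    D=np.c_[p,np.ones(len(p))]@R; return -R.T@t,D
def plane(c,uv,z):
    o,D=ray(c,uv); return o+D*((z-o[2])/D[:,2])[:,None]
def dep(c,uv,z):
    K,d,R,t=c; o,D=ray(c,uv); return o+D*np.asarray(z)[:,None]
def shot(n,f=None):
    c=cal(n); p,z=vision.read_camera(n)
    if f: cv2.imwrite('pics/'+f,p[:,:,::-1])
    return c,p,z
E
python3 - <<'E'
from h import *
import cv2,pickle
ims=[]
D={}
for n in("scene","top"):
    D[n]=shot(n,n+'.png'); print(n,-D[n][0][2].T@D[n][0][3])
pickle.dump(D,open('d0.pkl','wb'))
print(telemetry.observe())
E
```

```text
pics
scene [-0.35226721  0.89028499  0.82708689]
top [0.37498382 0.02670984 1.22783778]
{'time': 0.1, 'qpos': array([-1.38600634e+00,  3.42677024e-01,  1.52490174e+00, -3.71641109e-06,
        1.27538032e+00, -1.45988920e-01]), 'qvel': array([ 0.00024488, -0.0018918 , -0.0022624 ,  0.00026445,  0.00099817,
        0.00038696]), 'joint_efforts': array([ 1.76556321e-03, -4.32005882e+01, -2.44693029e+01,  7.19596515e-02,
        5.25688590e-02, -3.73398439e-05]), 'tool_pos': array([ 0.17051554, -0.49642394,  0.40410873]), 'tool_rot': array([-3.14024025e+00, -1.95259022e-04,  3.30779862e-01]), 'contact_force': array([ 0.48024854,  0.81361018, -0.30089376]), 'torque': array([-0.00770917, -0.03411498,  0.0246779 ]), 'grip_force': 0.0, 'opening': 0.09173744165001863}
```

View pics/top.png

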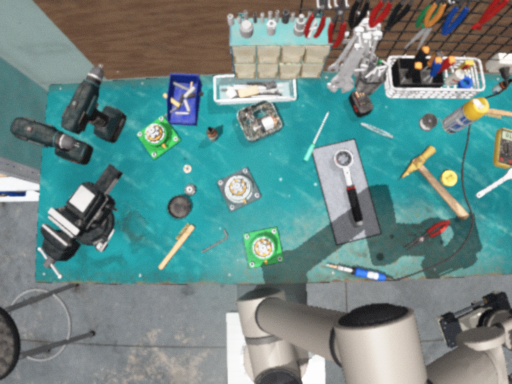

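View pics/scene.png

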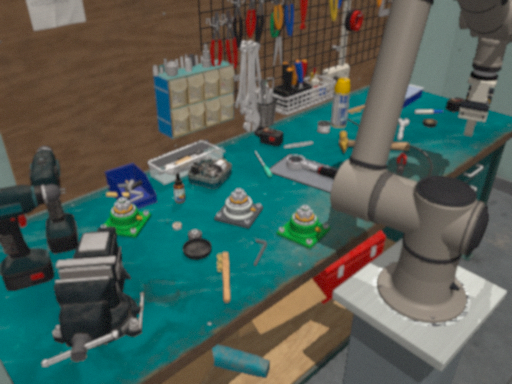

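Candidates for the spindle unit in the top view are (158,137), green; (239,188), dark flange and grey; and (263,245), green. The one at (239,188) fits, because the two green ones are look-alikes. The wrench ring is at (344,158) and its grip at about (355,205). I'll confirm in an enlarged crop and measure.

```bash
python3 - <<'E'
from h import *
import pickle
D=pickle.load(open('d0.pkl','rb'))
c,p,z=D['top']
cr=p[130:260,200:390]; cv2.imwrite('pics/crop.png',cv2.resize(cr,None,fx=4,fy=4,interpolation=cv2.INTER_CUBIC)[:,:,::-1])
print('depth nut/ring/grip/mat', dep(c,[[239,188],[344,158],[344,151],[355,205],[330,180],[370,225]],[z[188,239],z[158,344],z[151,344],z[205,355],z[180,330],z[225,370]]).round(3))
# grip: black
hsv=cv2.cvtColor(p,cv2.COLOR_RGB2HSV)
m=(p.max(2)<45).astype(np.uint8); m[:, :335]=0; m[:,372:]=0; m[:175]=0; m[235:]=0
n,l,s,ce=cv2.connectedComponentsWithStats(m); i=1+np.argmax(s[1:,4]); print(s[i],ce[i])
(cx,cy),wh,a=cv2.minAreaRect(np.argwhere(l==i)[:,::-1].astype(np.float32)); print(cx,cy,wh,a)
print('at z.03',plane(c,[[344,158],[cx,cy]],0.03), 'nut', plane(c,[[239,188]],0.085))
E
```

```text
depth nut/ring/grip/mat [[ 0.55   0.106  0.076]
 [ 0.657 -0.249  0.006]
 [ 0.676 -0.246  0.029]
 [ 0.493 -0.272  0.029]
 [ 0.583 -0.199  0.   ]
 [ 0.427 -0.326  0.005]]
[349 191  13  30 165] [355.21818182 208.61818182]
354.45294189453125 205.28823852539062 (30.26180076599121, 7.701031684875488) 77.47119140625
at z.03 [[ 0.65184998 -0.24404063  0.03      ]
 [ 0.49193964 -0.27026994  0.03      ]] nut [[0.54904942 0.10553125 0.085     ]]
```

View pics/crop.png

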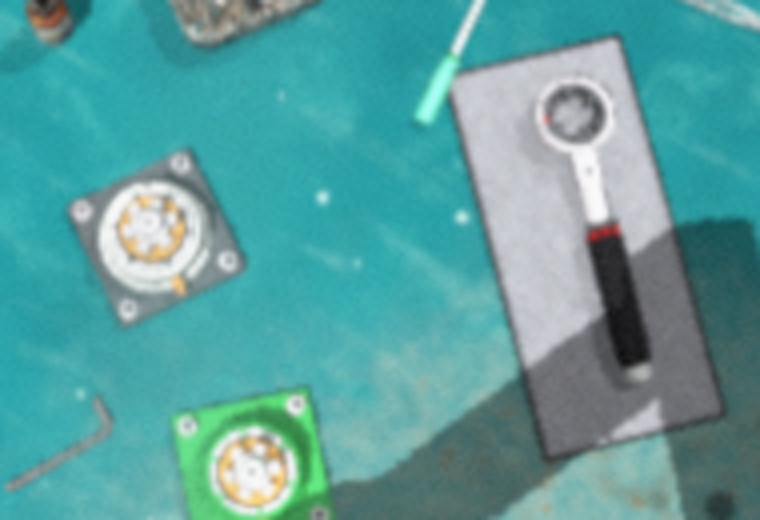

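The crop confirms it. The dark-flanged unit (crop 152,225) is the target, and the green one at crop (250,470) stands near it. The wrench ring is at crop (575,115), with its red dot on the left and the grip at (620,300). Next I work out the wrist camera mounting and the route.

```bash
cat >> h.py <<'E'
from scipy.spatial.transform import Rotation as Rot
def tool():
    s=telemetry.observe(); return np.array(s["tool_pos"]),Rot.from_euler('xyz',s["tool_rot"]).as_matrix(),s
def togo(target,yaw=None):
    p,R,s=tool(); d=R.T@(np.array(target)-p)*1000
    r=None if yaw is None else -((yaw-s["tool_rot"][2]+np.pi)%(2*np.pi)-np.pi)
    print('tool shift mm',d.round(1),'roll',r,'t',round(s['time'],2))
E
python3 - <<'E'
from h import *
import pickle
p,R,s=tool(); K,d,Rc,t=cal('wrist')
print('cam in tool',R.T@(-Rc.T@t-p),'\naxes',(R.T@Rc.T).round(3),K[0,0])
D=pickle.load(open('d0.pkl','rb')); c=D['top'][0]
print('greens',plane(c,[[263,245],[158,137]],.08).round(3)); print(plane(c,[[180,206],[187,170],[190,188],[212,132]],.02).round(3))
togo([0.55,0.04,0.40],0.16)
E
```

```text
cam in tool [ 7.18072431e-02 -9.32116798e-05  1.97344650e-02] 
axes [[ 0.    -0.963 -0.269]
 [ 1.     0.001 -0.001]
 [ 0.001 -0.269  0.963]] 318.6836096566182
greens [[0.369 0.033 0.08 ]
 [0.726 0.372 0.08 ]]
[[0.502 0.309 0.02 ]
 [0.625 0.286 0.02 ]
 [0.562 0.275 0.02 ]
 [0.756 0.201 0.02 ]]
tool shift mm [ 533.1 -384.1    4.7] roll 0.17077986232452425 t 0.1
```

```bash
python3 -m crank '[[1,150,-120,10,0.05],[1,300,-240,25,0.1],[1,420,-340,40,0.17],[1,555,-446,54,0.17],[1,555,-446,54,0.17],[1,555,-446,54,0.17],[1,555,-446,54,0.17],[1,555,-446,54,0.17],[1,555,-446,54,0.17],[1,555,-446,54,0.17],[1,555,-446,54,0.17],[1,555,-446,54,0.17]]'; python3 -c "
from h import *
togo([0.55,0.106,0.35],0.16)"
```

```text
time: 1.1
tool_pos: [0.4372, -0.0728, 0.3672]
tool_rot: [3.141, 0.0, 0.161]
contact_force: [1.4, -0.8, 0.5]
opening: 0.0918
grip_force: 0.0
tool shift mm [ 140.  -158.5   17.1] roll 0.0008403509208383397 t 1.1
```

```bash
python3 -m crank '[[1,140,-158,17,0],[1,140,-158,17,0],[1,140,-158,17,0],[1,140,-158,17,0],[1,140,-158,17,0],[1,140,-158,17,0],[1,140,-158,17,0],[1,140,-158,17,0],[1,140,-158,17,0],[1,140,-158,17,0]]'; python3 - <<'E'
from h import *
import pickle
c,p,z=shot('wrist','w1.png'); pickle.dump((c,p,z),open('w1.pkl','wb')); print(tool()[0])
E
```

```text
time: 1.93
tool_pos: [0.5491, 0.1022, 0.3506]
tool_rot: [3.141, 0.0, 0.159]
contact_force: [-0.7, -1.0, 0.5]
opening: 0.0919
grip_force: 0.0
[0.5492191  0.10222898 0.35073482]
```

View pics/w1.png

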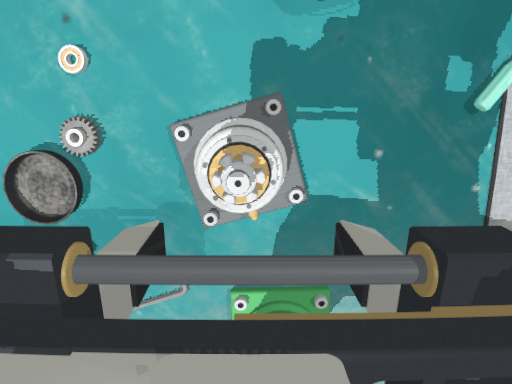

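The wrist view shows the bare spindle end at (238,183), the slotted nut on its brass washer around (238,175), the dish, gear and bearing at left, and the green unit below (280,305). Next I measure the nut's centre and slot angles.

```bash
python3 - <<'E'
from h import *
import pickle
c,p,z=pickle.load(open('w1.pkl','rb')); Dt=pickle.load(open('d0.pkl','rb'))['top']
vv,uu=np.mgrid[110:240,170:310]; uv=np.c_[uu.ravel(),vv.ravel()]
P=dep(c,uv,z[uv[:,1],uv[:,0]]); zz=P[:,2]
h,e=np.histogram(zz,bins=np.arange(0,.1,.004)); print([(round(a,3),b) for a,b in zip(e,h)])
m=(zz>.070)&(zz<.082); q=P[m][:,:2].astype(np.float32); (cx,cy),r=cv2.minEnclosingCircle(q); print('nut circ',cx,cy,r,np.median(zz[m]))
m2=(zz>.084)&(zz<.095); print('spindle',P[m2].mean(0),m2.sum(), cv2.minEnclosingCircle(P[m2][:,:2].astype(np.float32)))
# brass washer by colour -> outer ellipse on plane 0.0615
hs=cv2.cvtColor(p,cv2.COLOR_RGB2HSV); b=((hs[...,0]>8)&(hs[...,0]<28)&(hs[...,1]>110)&(hs[...,2]>80)).astype(np.uint8)
sub=b[uv[:,1],uv[:,0]]==1; W=plane(c,uv[sub],.0615); 
W=W[np.hypot(W[:,0]-cx,W[:,1]-cy)<.035]; print('brass',len(W),cv2.minEnclosingCircle(W[:,:2].astype(np.float32)))
big=cv2.resize(p[130:220,190:290],None,fx=6,fy=6,interpolation=cv2.INTER_CUBIC); cv2.imwrite('pics/w1c.png',big[:,:,::-1])
E
```

```text
[(np.float64(0.0), np.int64(4298)), (np.float64(0.004), np.int64(1)), (np.float64(0.008), np.int64(1719)), (np.float64(0.012), np.int64(2657)), (np.float64(0.016), np.int64(798)), (np.float64(0.02), np.int64(643)), (np.float64(0.024), np.int64(5)), (np.float64(0.028), np.int64(24)), (np.float64(0.032), np.int64(86)), (np.float64(0.036), np.int64(10)), (np.float64(0.04), np.int64(74)), (np.float64(0.044), np.int64(389)), (np.float64(0.048), np.int64(1141)), (np.float64(0.052), np.int64(1058)), (np.float64(0.056), np.int64(568)), (np.float64(0.06), np.int64(1024)), (np.float64(0.064), np.int64(53)), (np.float64(0.068), np.int64(64)), (np.float64(0.072), np.int64(130)), (np.float64(0.076), np.int64(1031)), (np.float64(0.08), np.int64(11)), (np.float64(0.084), np.int64(68)), (np.float64(0.088), np.int64(417)), (np.float64(0.092), np.int64(0))]
nut circ 0.5564941167831421 0.11246135085821152 0.02225508727133274 0.07747673868325133
spindle [0.55720394 0.11272933 0.08895693] 485 ((0.5564783215522766, 0.1125129908323288), 0.010125551372766495)
brass 476 ((0.5585485696792603, 0.11218445003032684), 0.02601809985935688)
```

View pics/w1c.png

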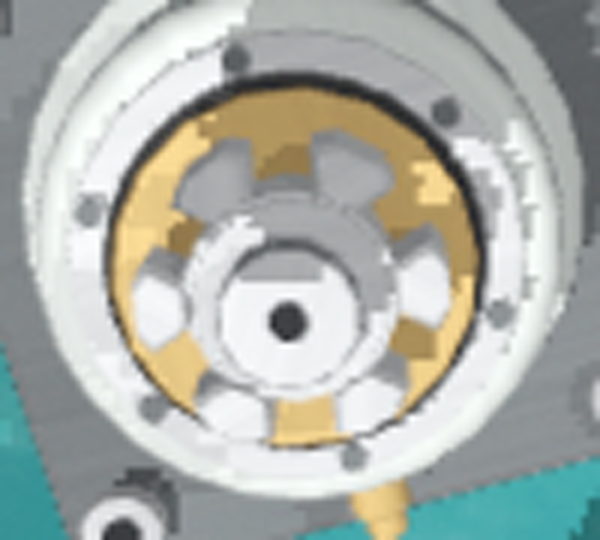

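The crop shows six teeth with slots between them (slots near the top at (285,160), bottom (305,415), left (180,235), right (415,340)). I fit the six-fold phase from the tooth-top points.

```bash
python3 - <<'E'
from h import *
import pickle
c,p,z=pickle.load(open('w1.pkl','rb'))
vv,uu=np.mgrid[110:240,170:310]; uv=np.c_[uu.ravel(),vv.ravel()]
P=dep(c,uv,z[uv[:,1],uv[:,0]]); C=np.array([.5565,.1125])
m=(P[:,2]>.0755)&(P[:,2]<.0805); d=P[m][:,:2]-C; r=np.hypot(*d.T); s=(r>.0165)&(r<.0205)
a=np.arctan2(d[s,1],d[s,0]); f=np.exp(6j*a).mean(); ph=np.angle(f)/6
print(s.sum(),abs(f),'tooth',ph,'slots',[round(ph+np.pi/6+k*np.pi/3,3) for k in range(-3,4)])
print(np.histogram(((a-ph)%(np.pi/3)),bins=12)[0])
E
```

```text
377 0.5632367629121184 tooth -0.277446438521558 slots [np.float64(-2.895), np.float64(-1.848), np.float64(-0.801), np.float64(0.246), np.float64(1.293), np.float64(2.341), np.float64(3.388)]
[59 54 57 18  0  0  0  0 18 59 54 58]
```

The nut centre is (0.5565, 0.1125) with its top at 0.0775, as expected. The slots are at 0.246 + k·60°. I'll use psi = 2.341, with the handle toward +x,-y, so the clockwise swing stays clear of the green unit. Now over to the wrench.

```bash
python3 -m crank '[[1,-80,360,0,0],[1,-80,360,0,0],[1,-80,360,0,0],[1,-80,360,0,0],[1,-80,360,0,0],[1,-80,360,0,0],[1,-80,360,0,0],[1,-80,360,0,0],[1,-80,360,0,0],[1,-80,360,0,0],[1,-80,360,0,0],[1,-80,360,0,0]]'; python3 - <<'E'
from h import *
import pickle
c,p,z=shot('wrist','w2.png'); pickle.dump((c,p,z),open('w2.pkl','wb')); print(tool()[0],tool()[2]['tool_rot'],(p.max(2)<45).sum())
vv,uu=np.mgrid[0:384,0:512]; uv=np.c_[uu.ravel(),vv.ravel()]; Z=z.ravel(); ok=Z>0; uv=uv[ok]
P=dep(c,uv,Z[ok]); m=(P[:,2]>.018)&(P[:,2]<.034)&(P[:,0]>.40)&(P[:,0]<.70)&(P[:,1]>-.34)&(P[:,1]<-.2); 
Q=P[m]; print(m.sum(),Q.min(0),Q.max(0),np.median(Q[:,2]))
np.save('q.npy',Q)
# ring: red dot & head
H=Q[Q[:,0]>Q[:,0].max()-.066]; print('ring',cv2.minEnclosingCircle(H[:,:2].astype(np.float32)))
(cx,cy),r=cv2.minEnclosingCircle(H[:,:2].astype(np.float32)); d=np.hypot(Q[:,0]-cx,Q[:,1]-cy)
h=Q[d>.1]; print('handle pts',len(h),'z',np.percentile(h[:,2],[5,50,95])); l=cv2.fitLine(h[:,:2].astype(np.float32),cv2.DIST_L2,0,.01,.01).ravel(); print('line',l,np.arctan2(l[1],l[0]), 'mean',h.mean(0))
hd=h[:,:2].mean(0); print('yaw to ring',np.arctan2(cy-hd[1],cx-hd[0]))
E
```

```text
time: 2.98
tool_pos: [0.5276, -0.2649, 0.3505]
tool_rot: [-3.141, 0.0, 0.159]
contact_force: [0.9, 1.6, 0.8]
opening: 0.0919
grip_force: 0.0
[ 0.52789503 -0.26406716  0.35053181] [-3.14110359e+00  7.93069034e-05  1.60742709e-01] 1711
7075 [ 0.44166979 -0.29512053  0.01806112] [ 0.68220648 -0.20932507  0.03181456] 0.028554575786496617
ring ((0.6476758122444153, -0.24254697561264038), 0.03518848121166229)
handle pts 2608 z [0.02565407 0.02907951 0.03042988]
line [ 0.9800935   0.19853647  0.5001559  -0.2721998 ] 0.19986445 mean [ 0.5001559  -0.27219981  0.02880264]
yaw to ring 0.19836558379273814
```

View pics/w2.png

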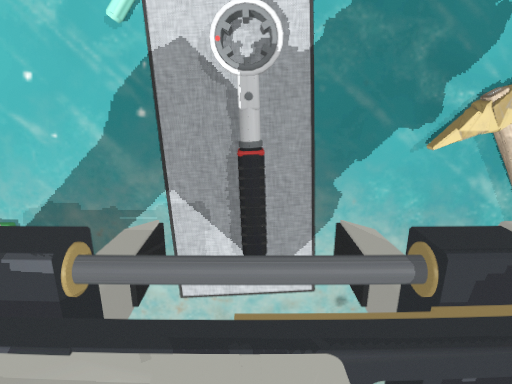

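The view shows the ring at (246,38) with the red dot at (217,38) on its left, and the grip running from (250,155) to (255,250). The fingers would straddle it. I'll refine the ring centre and compute the descent.

```bash
python3 - <<'E'
from h import *
Q=np.load('q.npy'); from scipy.optimize import least_squares
a=np.array([.980,.1985]); n=np.array([-a[1],a[0]]); o=np.array([.50016,-.2722])
u=(Q[:,:2]-o)@a; v=(Q[:,:2]-o)@n
print('axis end',np.percentile(u,99.9),u.max(),'start',u.min()); 
s=u>u.max()-.05; uv=np.c_[u[s],v[s]].astype(np.float32); hull=cv2.convexHull(uv)[:,0]; hull=hull[hull[:,0]>u.max()-.045]
f=least_squares(lambda p:np.hypot(hull[:,0]-p[0],hull[:,1]-p[1])-p[2],[.15,0,.033],loss='soft_l1',f_scale=.0005).x; print(f)
R=o+f[0]*a+f[1]*n; print('ring',R); g=R-.145*a; print('grip',g); togo([*g,.25],.199); togo([*g,.185],.199)
E
```

```text
axis end 0.18352109741137887 0.18381831740848456 start -0.05716784943018919
[0.15351672 0.00031183 0.03211956]
ring [ 0.65054449 -0.24142134]
grip [ 0.50844449 -0.27020384]
tool shift mm [-20.2   3.  100.5] roll -0.03825729057533156 t 3.03
tool shift mm [-20.2   3.  165.5] roll -0.03825729057533156 t 3.03
```

```bash
python3 -m crank '[[0.2,-20,3,40,-0.04],[0,-20,3,80,-0.04],[0,-20,3,115,-0.04],[0,-20,3,140,-0.04],[0,-20,3,155,-0.04],[0,-20,3,162,-0.04],[0,-20,3,165,-0.04],[0,-20,3,165,-0.04],[-1,-20,3,165,-0.04],[-1,-20,3,165,-0.04],[-1,-20,3,165,-0.04],[-1,-20,3,165,-0.04]]' 60; python3 -m crank '[[-1,0,0,0,0],[-1,0,0,0,0],[-1,0,0,0,0],[-1,0,0,0,0],[-1,0,0,-15,0],[-1,0,0,-30,0],[-1,0,0,-60,0],[-1,0,0,-90,0],[-1,0,0,-115,0],[-1,0,0,-125,0],[-1,0,0,-125,0]]'; python3 - <<'E'
from h import *
P,R,s=tool(); print(P,s['tool_rot'],s['opening'],s['torque'])
c,p,z=shot('wrist','w3.png')
vv,uu=np.mgrid[0:384,0:512]; uv=np.c_[uu.ravel(),vv.ravel()]; Z=z.ravel(); ok=(Z>0); uv=uv[ok]; X=dep(c,uv,Z[ok])
T=(X-P)@R*1000 # tool frame
m=(T[:,0]>50)&(T[:,0]<200)&(abs(T[:,1])<45)&(T[:,2]<205)&(T[:,2]>100); T=T[m]; print(m.sum(),T.min(0),T.max(0)); np.save('t.npy',T)
for x in range(55,190,15):
    k=abs(T[:,0]-x)<4; print(x,k.sum(),np.percentile(T[k,2],[10,50]) if k.any() else '',np.median(T[k,1]))
E
```

```text
time: 4.03
tool_pos: [0.5092, -0.2709, 0.1864]
tool_rot: [3.141, -0.001, 0.201]
contact_force: [0.9, 1.9, 3.6]
opening: 0.0256
grip_force: 60.0
time: 4.95
tool_pos: [0.5092, -0.2711, 0.3122]
tool_rot: [3.139, -0.002, 0.201]
contact_force: [0.9, -0.3, -6.1]
opening: 0.0258
grip_force: 60.0
[ 0.50917881 -0.27110959  0.31215252] [ 3.13872722e+00 -2.35768241e-03  2.00779174e-01] 0.02577088704618691 [-0.09846746  0.21236678  0.04624742]
7013 [ 50.00576201 -16.56688682 156.92911724] [116.84740434  15.71278915 183.81660301]
55 830 [159.74072848 161.71086113] -0.30987652837329693
70 830 [160.54922361 162.05851362] -0.10352830863780411
85 940 [159.98259139 161.00595561] -0.3184091241972797
100 1005 [159.77335139 160.78858504] -0.32291849689316593
115 90 [174.78668206 179.31706575] 8.774136231454644
130 0  nan
145 0  nan
160 0  nan
175 0  nan
  return _methods._mean(a, axis=axis, dtype=dtype,
  ret = ret.dtype.type(ret / rcount)
```

Grip is good (60 N, neck top level at tool z ≈ 161 mm, so no sag). Moving to a hover over the nut.

```bash
python3 -c "
from h import *
togo([.6573,.0091,.312],2.341)"
```

```text
tool shift mm [ 201.4 -244.7   -2.1] roll -2.140257284513199 t 5.0
```

```bash
python3 -m crank '[[-1,15,-20,0,-0.12],[-1,30,-40,0,-0.24],[-1,50,-60,0,-0.36],[-1,65,-80,0,-0.48],[-1,85,-100,0,-0.6],[-1,100,-120,0,-0.72],[-1,115,-140,0,-0.84],[-1,130,-160,0,-0.96],[-1,145,-178,0,-1.08],[-1,160,-196,0,-1.2],[-1,175,-212,0,-1.32],[-1,185,-225,0,-1.44]]'; python3 -c "
from h import *
togo([.6573,.0091,.300],2.341)"
```

```text
time: 6.0
tool_pos: [0.6456, -0.0118, 0.3067]
tool_rot: [-3.137, -0.001, 1.648]
contact_force: [-0.3, 1.1, -7.2]
opening: 0.0256
grip_force: 60.0
tool shift mm [19.9 13.3  6.6] roll -0.6933733579673689 t 6.0
```

```bash
python3 -m crank '[[-1,4,3,0,-0.12],[-1,8,6,0,-0.24],[-1,12,8,0,-0.36],[-1,16,10,0,-0.48],[-1,18,12,0,-0.6],[-1,20,13,0,-0.69],[-1,20,13,4,-0.693],[-1,20,13,6,-0.693],[-1,20,13,6,-0.693],[-1,20,13,6,-0.693]]'; python3 - <<'E'
from h import *
import pickle
togo([.6573,.0091,.300],2.341); P,R,s=tool(); print(P,s['tool_rot'])
c,p,z=shot('top','t4.png'); pickle.dump((c,p,z,P,R),open('t4.pkl','wb'))
vv,uu=np.mgrid[120:240,190:330]; uv=np.c_[uu.ravel(),vv.ravel()]; X=dep(c,uv,z[uv[:,1],uv[:,0]])
m=(X[:,2]>.10)&(X[:,2]<.16); d=np.hypot(X[:,0]-.5565,X[:,1]-.1125); k=m&(d<.06); print(k.sum(),X[k].mean(0),X[k].min(0),X[k].max(0))
h=((X-P)@R*1000)[k]; f=h[h[:,0]>115]; print(cv2.minEnclosingCircle(f[:,:2].astype(np.float32)),np.median(f[:,2]))
cv2.imwrite('pics/t4c.png',cv2.resize(p[150:220,200:320],None,fx=6,fy=6,interpolation=cv2.INTER_CUBIC)[:,:,::-1])
E
```

```text
time: 6.83
tool_pos: [0.6567, 0.0071, 0.303]
tool_rot: [-3.14, -0.002, 2.332]
contact_force: [0.3, -0.6, -6.7]
opening: 0.0256
grip_force: 60.0
tool shift mm [1.  1.8 3. ] roll -0.009364489924067243 t 6.83
[0.65673844 0.00714745 0.30297287] [-3.14004096e+00 -1.59069286e-03  2.33163551e+00]
134 [0.55571683 0.12706899 0.14283853] [0.52578361 0.10437479 0.11616876] [0.5892844  0.14353989 0.15046038]
((145.3515167236328, 1.88333261013031), 31.84789276123047) 158.89132385791083
```

View pics/t4c.png

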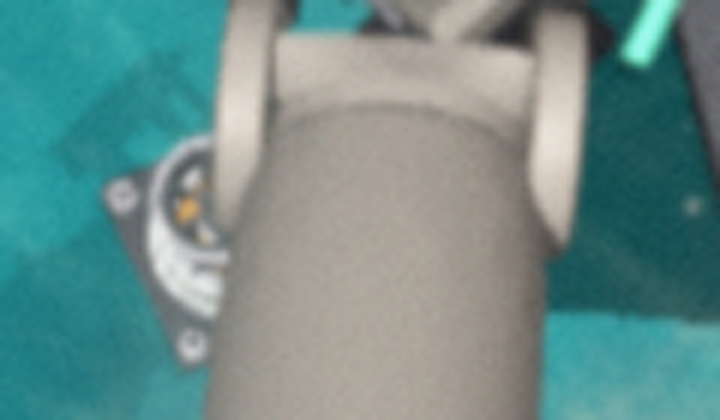

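The top view is blocked by the arm over the ring, with only part of the cover visible at crop (190,220). I'll correct the residual and check from the scene camera, comparing with the nut in the same camera.

```bash
python3 -m crank '[[-1,1,2,3,-0.009],[-1,1,2,3,-0.009],[-1,1,2,3,-0.009],[-1,1,2,3,-0.009]]'; python3 - <<'E'
from h import *
import pickle
D=pickle.load(open('d0.pkl','rb'))
togo([.6573,.0091,.300],2.341); P,R,s=tool()
c,p,z=shot('scene','s5.png'); pickle.dump((c,p,z,P,R),open('s5.pkl','wb'))
def pts(c,z):
    vv,uu=np.mgrid[140:260,180:300]; uv=np.c_[uu.ravel(),vv.ravel()]; X=dep(c,uv,z[uv[:,1],uv[:,0]]); return X,uv
X,uv=pts(c,z); T=(X-P)@R*1000; m=(abs(T[:,0]-145)<40)&(abs(T[:,1])<40)&(T[:,2]<163)&(T[:,2]>150); f=T[m]
print('ring',m.sum(),cv2.minEnclosingCircle(f[:,:2].astype(np.float32)),np.median(f[:,2]), uv[m].min(0),uv[m].max(0))
X0,_=pts(D['scene'][0],D['scene'][2]); 
for a,b in((.0745,.0805),(.086,.093)):
    m=(X0[:,2]>a)&(X0[:,2]<b)&(np.hypot(X0[:,0]-.5565,X0[:,1]-.1125)<.03); print(m.sum(),cv2.minEnclosingCircle(X0[m][:,:2].astype(np.float32)),X0[m].mean(0))
cv2.imwrite('pics/s5c.png',cv2.resize(p[150:250,180:320],None,fx=5,fy=5,interpolation=cv2.INTER_CUBIC)[:,:,::-1])
E
```

```text
time: 7.22
tool_pos: [0.6577, 0.0095, 0.3014]
tool_rot: [3.142, 0.0, 2.343]
contact_force: [0.5, -0.1, -5.5]
opening: 0.0259
grip_force: 60.0
tool shift mm [-0.  -0.6  1.4] roll 0.0015836435175748953 t 7.22
ring 140 ((143.8798370361328, 3.34673810005188), 37.17329025268555) 160.8579082534552 [227 168] [248 181]
41 ((0.5582782030105591, 0.11743897944688797), 0.022780371829867363) [0.55417766 0.12067266 0.07631195]
15 ((0.5556390881538391, 0.11755887418985367), 0.0078281806781888) [0.55618936 0.11746481 0.08844021]
```

View pics/s5c.png

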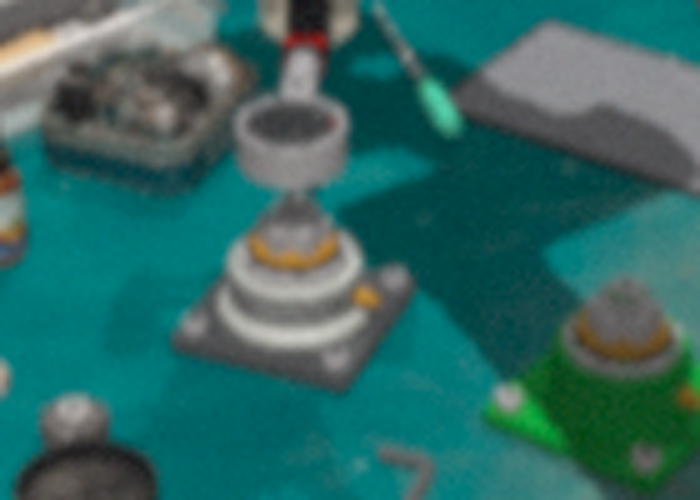

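The ring hovers at crop (292,140), directly over the nut at (293,235), with the handle pointing away from the camera. I'll descend gently, feeling for contact.

```bash
python3 -m crank '[[-1,0,0,8,0],[-1,0,0,16,0],[-1,0,0,24,0],[-1,0,0,30,0],[-1,0,0,34,0],[-1,0,0,34,0],[-1,0,0,34,0]]';python3 -m crank '[[-1,0,0,2,0],[-1,0,0,4,0],[-1,0,0,6,0],[-1,0,0,6,0]]'; python3 -c "
from h import *
print(tool()[2])"
```

```text
time: 7.85
tool_pos: [0.6577, 0.0095, 0.267]
tool_rot: [-3.141, -0.0, 2.343]
contact_force: [-0.1, -0.9, -6.0]
opening: 0.0257
grip_force: 60.0
time: 8.18
tool_pos: [0.6576, 0.0095, 0.261]
tool_rot: [-3.141, -0.0, 2.343]
contact_force: [-0.7, 0.5, -7.2]
opening: 0.0256
grip_force: 60.0
{'time': 8.1833, 'qpos': array([-1.01980569e-01,  7.11531129e-01,  1.30368415e+00, -9.67727856e-05,
        1.12692266e+00, -8.73932019e-01]), 'qvel': array([ 0.0004204 , -0.00238318, -0.00259043,  0.00012652,  0.00794117,
        0.00079547]), 'joint_efforts': array([-2.41625489e-02, -6.34044528e+01, -2.47930527e+01,  1.58222113e-01,
        1.49294897e-01,  1.24077278e-02]), 'tool_pos': array([0.6575861 , 0.00949225, 0.26101043]), 'tool_rot': array([-3.14117568e+00, -3.62079507e-04,  2.34278928e+00]), 'contact_force': array([-0.72064452,  0.54361177, -7.24344232]), 'torque': array([-0.11232357, -0.24922086, -0.01580314]), 'grip_force': 59.997891783714294, 'opening': 0.025594374542036082}
```

```bash
python3 -m crank '[[-1,0,0,1,0],[-1,0,0,2,0],[-1,0,0,2,0]]';python3 -m crank '[[-1,0,0,1,0],[-1,0,0,2,0],[-1,0,0,2,0]]'; python3 -c "
from h import *
print(tool()[2]['torque'])"
```

```text
time: 8.43
tool_pos: [0.6577, 0.0095, 0.2592]
tool_rot: [-3.141, -0.0, 2.343]
contact_force: [-0.0, 0.1, -6.9]
opening: 0.0255
grip_force: 60.0
time: 8.68
tool_pos: [0.6577, 0.0095, 0.2571]
tool_rot: [-3.141, -0.0, 2.343]
contact_force: [-0.3, -0.3, -6.9]
opening: 0.0257
grip_force: 60.0
[-0.13016281 -0.2893224   0.05622143]
```

No contact, 4 mm below the nut top, so the lugs have entered the slots. Continuing down.

```bash
python3 -m crank '[[-1,0,0,2,0],[-1,0,0,4,0],[-1,0,0,6,0],[-1,0,0,8,0],[-1,0,0,9,0],[-1,0,0,9,0]]';python3 -m crank '[[-1,0,0,1,0],[-1,0,0,2,0],[-1,0,0,3,0],[-1,0,0,3,0]]'; python3 -c "
from h import *
print(tool()[2]['torque'])"
```

```text
time: 9.18
tool_pos: [0.6577, 0.0094, 0.248]
tool_rot: [-3.141, -0.0, 2.343]
contact_force: [-0.5, -0.2, -6.2]
opening: 0.0256
grip_force: 60.0
time: 9.52
tool_pos: [0.6577, 0.0095, 0.2453]
tool_rot: [-3.142, -0.0, 2.343]
contact_force: [1.0, -0.6, -5.9]
opening: 0.0258
grip_force: 60.0
[-0.0751074  -0.2267454  -0.04278798]
```

Seated (underside ≈ 0.4 mm above the washer). Now I turn clockwise on an arc about the nut axis and check the torque after the free play.

```bash
cat > g.py <<'E'
# prints moment about the nut axis, forces tangential/radial; exit 1 once the moment has dropped after a high reading
import sys,json,os
from h import *
P,R,s=tool(); F=np.array(s['contact_force']); d=P[:2]-np.array([.5565,.1125])
M=s['torque'][2]+d[0]*F[1]-d[1]*F[0]; f=R.T@F
L=json.load(open('m.json')) if os.path.exists('m.json') else []
L.append(M); json.dump(L,open('m.json','w'))
print('yaw %.3f M %.2f tz %.2f tan %.1f rad %.1f Fz %.1f z %.4f r %.4f'%(s['tool_rot'][2],M,s['torque'][2],f[1],f[0],F[2],P[2],np.hypot(*d)),flush=True)
a=np.abs(L); sys.exit(1 if len(a)>2 and a.max()>1.4 and a[-1]<a.max()-.3 else 0)
E
python3 -m crank '[[-1,0,-2.9,0,0.02],[-1,0.1,-5.8,0,0.04],[-1,0.3,-8.7,0,0.06],[-1,0.5,-11.5,0,0.08],[-1,0.7,-14.4,0,0.1],[-1,1,-17.3,0,0.12],[-1,1,-17.3,0,0.12]]' >/dev/null; python3 g.py
python3 -m crank '[[-1,0,-2.9,0,0.02],[-1,0.1,-5.8,0,0.04],[-1,0.1,-5.8,0,0.04]]' >/dev/null; python3 g.py
python3 -m crank '[[-1,0,-2.9,0,0.02],[-1,0.1,-5.8,0,0.04],[-1,0.1,-5.8,0,0.04]]' >/dev/null; python3 g.py
```

```text
yaw 2.221 M 1.18 tz 0.49 tan 4.8 rad -3.5 Fz -6.4 z 0.2461 r 0.1450
yaw 2.181 M 1.24 tz 0.54 tan 4.8 rad -3.5 Fz -7.3 z 0.2461 r 0.1449
yaw 2.141 M 1.27 tz 0.54 tan 5.1 rad -4.0 Fz -6.3 z 0.2462 r 0.1449
```

Clear signal: 1.2–1.3 N·m of running torque. I continue in small steps, with a guard that stops the chain at any torque drop.

```bash
sed -i 's/a.max()>1.4 and a\[-1\]<a.max()-.3/a.max()>1.5 and a[-1]<a.max()-.2/' g.py
python3 -m crank '[[-1,0,-2.9,0,0.02],[-1,0,-2.9,0,0.02]]' >/dev/null; python3 g.py &&
python3 -m crank '[[-1,0,-2.9,0,0.02],[-1,0,-2.9,0,0.02]]' >/dev/null && python3 g.py &&
python3 -m crank '[[-1,0,-2.9,0,0.02],[-1,0,-2.9,0,0.02]]' >/dev/null && python3 g.py &&
python3 -m crank '[[-1,0,-2.9,0,0.02],[-1,0,-2.9,0,0.02]]' >/dev/null && python3 g.py &&
python3 -m crank '[[-1,0,-2.9,0,0.02],[-1,0,-2.9,0,0.02]]' >/dev/null && python3 g.py &&
python3 -m crank '[[-1,0.2,-2.9,0,0.02],[-1,0.2,-2.9,0,0.02]]' >/dev/null && python3 g.py
```

```text
yaw 2.122 M 1.29 tz 0.58 tan 4.9 rad -3.6 Fz -6.9 z 0.2462 r 0.1449
yaw 2.102 M 1.21 tz 0.55 tan 4.6 rad -3.8 Fz -6.2 z 0.2462 r 0.1449
yaw 2.082 M 1.35 tz 0.58 tan 5.3 rad -3.7 Fz -6.3 z 0.2462 r 0.1449
yaw 2.062 M 1.39 tz 0.59 tan 5.5 rad -3.2 Fz -6.2 z 0.2461 r 0.1449
yaw 2.042 M 1.36 tz 0.60 tan 5.3 rad -3.6 Fz -6.8 z 0.2462 r 0.1449
yaw 2.022 M 1.47 tz 0.61 tan 5.9 rad -4.0 Fz -6.1 z 0.2462 r 0.1448
```

```bash

python3 -m crank '[[-1,0.03,-2.9,0,0.02],[-1,0.03,-2.9,0,0.02]]' >/dev/null; python3 g.py &&
python3 -m crank '[[-1,0.03,-2.9,0,0.02],[-1,0.03,-2.9,0,0.02]]' >/dev/null && python3 g.py &&
python3 -m crank '[[-1,0.03,-2.9,0,0.02],[-1,0.03,-2.9,0,0.02]]' >/dev/null && python3 g.py &&
python3 -m crank '[[-1,0.03,-2.9,0,0.02],[-1,0.03,-2.9,0,0.02]]' >/dev/null && python3 g.py &&
python3 -m crank '[[-1,0.03,-2.9,0,0.02],[-1,0.03,-2.9,0,0.02]]' >/dev/null && python3 g.py &&
python3 -m crank '[[-1,0.03,-2.9,0,0.02],[-1,0.03,-2.9,0,0.02]]' >/dev/null && python3 g.py
```

```text
yaw 2.002 M 1.51 tz 0.66 tan 5.8 rad -4.1 Fz -6.5 z 0.2462 r 0.1448
yaw 1.982 M 1.34 tz 0.58 tan 5.3 rad -3.7 Fz -5.8 z 0.2462 r 0.1448
yaw 1.962 M 1.47 tz 0.66 tan 5.7 rad -3.7 Fz -5.8 z 0.2462 r 0.1448
yaw 1.942 M 1.43 tz 0.68 tan 5.2 rad -3.2 Fz -5.8 z 0.2462 r 0.1448
yaw 1.922 M 1.52 tz 0.61 tan 6.3 rad -3.3 Fz -6.4 z 0.2463 r 0.1448
yaw 1.902 M 1.40 tz 0.69 tan 4.9 rad -2.9 Fz -7.1 z 0.2463 r 0.1448
```

```bash

python3 -m crank '[[-1,0.03,-2.9,0,0.02],[-1,0.03,-2.9,0,0.02]]' >/dev/null; python3 g.py &&
python3 -m crank '[[-1,0.03,-2.9,0,0.02],[-1,0.03,-2.9,0,0.02]]' >/dev/null && python3 g.py &&
python3 -m crank '[[-1,0.03,-2.9,0,0.02],[-1,0.03,-2.9,0,0.02]]' >/dev/null && python3 g.py &&
python3 -m crank '[[-1,0.03,-2.9,0,0.02],[-1,0.03,-2.9,0,0.02]]' >/dev/null && python3 g.py &&
python3 -m crank '[[-1,0.03,-2.9,0,0.02],[-1,0.03,-2.9,0,0.02]]' >/dev/null && python3 g.py &&
python3 -m crank '[[-1,0.03,-2.9,0,0.02],[-1,0.03,-2.9,0,0.02]]' >/dev/null && python3 g.py
```

```text
yaw 1.882 M 1.53 tz 0.63 tan 6.2 rad -4.3 Fz -7.0 z 0.2463 r 0.1448
yaw 1.862 M 1.50 tz 0.63 tan 6.0 rad -4.4 Fz -6.5 z 0.2463 r 0.1448
yaw 1.842 M 1.65 tz 0.75 tan 6.2 rad -2.9 Fz -6.9 z 0.2463 r 0.1448
yaw 1.822 M 1.60 tz 0.66 tan 6.5 rad -3.7 Fz -6.9 z 0.2463 r 0.1448
yaw 1.802 M 1.56 tz 0.73 tan 5.7 rad -3.1 Fz -6.0 z 0.2463 r 0.1448
yaw 1.782 M 1.71 tz 0.73 tan 6.8 rad -3.9 Fz -7.5 z 0.2463 r 0.1448
```

```bash

python3 -m crank '[[-1,0.03,-2.9,0,0.02],[-1,0.03,-2.9,0,0.02]]' >/dev/null; python3 g.py &&
python3 -m crank '[[-1,0.03,-2.9,0,0.02],[-1,0.03,-2.9,0,0.02]]' >/dev/null && python3 g.py &&
python3 -m crank '[[-1,0.03,-2.9,0,0.02],[-1,0.03,-2.9,0,0.02]]' >/dev/null && python3 g.py &&
python3 -m crank '[[-1,0.03,-2.9,0,0.02],[-1,0.03,-2.9,0,0.02]]' >/dev/null && python3 g.py
```

```text
yaw 1.762 M 1.68 tz 0.71 tan 6.7 rad -3.4 Fz -6.8 z 0.2464 r 0.1447
yaw 1.742 M 1.70 tz 0.73 tan 6.6 rad -2.7 Fz -8.0 z 0.2463 r 0.1447
yaw 1.722 M 1.60 tz 0.63 tan 6.7 rad -4.2 Fz -7.2 z 0.2463 r 0.1448
yaw 1.702 M 1.20 tz 0.48 tan 5.0 rad -4.5 Fz -6.2 z 0.2461 r 0.1448
```

The click is felt: torque fell from 1.7 to 1.2, about 0.045 rad of give. One last tiny step secures more than 0.04 rad, well short of 0.11.

```bash

python3 -m crank '[[-1,0,-1.7,0,0.012],[-1,0,-1.7,0,0.012]]' >/dev/null; python3 g.py; python3 -m crank '[[-1,0,0,0,0]]' >/dev/null; python3 g.py
```

```text
yaw 1.690 M 1.10 tz 0.44 tan 4.6 rad -4.3 Fz -6.8 z 0.2461 r 0.1448
yaw 1.690 M 0.97 tz 0.44 tan 3.7 rad -4.3 Fz -5.6 z 0.2461 r 0.1448
```

About 0.06 rad of give, so the click is met. Easing back to the middle of the slot play.

```bash

python3 -m crank '[[-1,0.1,4.3,0,-0.03],[-1,0.3,8.7,0,-0.06],[-1,0.6,13,0,-0.09],[-1,1.2,18.8,0,-0.13],[-1,1.2,18.8,0,-0.13]]' ; python3 g.py; 
python3 -m crank '[[-1,0,0,-3,0],[-1,0,0,-6,0],[-1,0,0,-6,0]]' ; python3 g.py
```

```text
time: 14.93
tool_pos: [0.5929, -0.0272, 0.2456]
tool_rot: [3.141, 0.0, 1.821]
contact_force: [0.1, -3.3, -6.0]
opening: 0.0257
grip_force: 60.0
yaw 1.821 M -0.01 tz 0.10 tan -0.7 rad -3.2 Fz -6.0 z 0.2456 r 0.1443
time: 15.18
tool_pos: [0.5924, -0.0272, 0.2522]
tool_rot: [3.141, 0.0, 1.82]
contact_force: [1.6, -1.6, -5.4]
opening: 0.0256
grip_force: 60.0
yaw 1.820 M 0.12 tz -0.04 tan 1.1 rad -2.0 Fz -5.4 z 0.2522 r 0.1443
```

```bash

python3 -m crank '[[-1,0,0,-10,0],[-1,0,0,-22,0],[-1,0,0,-36,0],[-1,0,0,-50,0],[-1,0,0,-60,0],[-1,0,0,-60,0],[-1,0,0,-60,0]]' ; python3 -c "
from h import *
togo([.509,-.271,.312],.2)"
```

```text
time: 15.77
tool_pos: [0.5923, -0.0269, 0.3119]
tool_rot: [3.141, 0.0, 1.821]
contact_force: [0.4, -0.1, -7.7]
opening: 0.0254
grip_force: 60.0
tool shift mm [-2.159e+02 -1.411e+02 -2.000e-01] roll 1.6207932795155648 t 15.77
```

```bash

python3 -m crank '[[-1,-15,-10,0,0.1],[-1,-30,-20,0,0.22],[-1,-50,-33,0,0.34],[-1,-68,-45,0,0.46],[-1,-86,-56,0,0.58],[-1,-105,-68,0,0.7],[-1,-122,-80,0,0.82],[-1,-140,-92,0,0.94],[-1,-158,-103,0,1.06],[-1,-174,-114,0,1.18],[-1,-190,-124,0,1.3],[-1,-202,-132,0,1.42]]' >/dev/null; python3 -m crank '[[-1,-10,6,0,0.1],[-1,-15,8,0,0.2],[-1,-15,8,0,0.2],[-1,-15,8,0,0.2]]' ; python3 -c "
from h import *
togo([.509,-.271,.312],.2)"
```

```text
time: 17.1
tool_pos: [0.5036, -0.2686, 0.3104]
tool_rot: [-3.14, 0.001, 0.203]
contact_force: [0.5, 0.7, -5.9]
opening: 0.0256
grip_force: 60.0
tool shift mm [ 4.8  3.5 -1.6] roll 0.002994804845369181 t 17.1
```

```bash

python3 -m crank '[[-1,5,3.5,30,0.003],[-1,5,3.5,60,0.003],[-1,5,3.5,85,0.003],[-1,5,3.5,105,0.003],[-1,5,3.5,115,0.003],[-1,5,3.5,120,0.003],[-1,5,3.5,121.5,0.003],[-1,5,3.5,121.5,0.003]]'; python3 -m crank '[[-1,0,0,1,0],[-1,0,0,1,0]]'
```

```text
time: 17.77
tool_pos: [0.51, -0.2712, 0.1905]
tool_rot: [3.141, -0.001, 0.199]
contact_force: [0.0, -0.4, -5.8]
opening: 0.0256
grip_force: 60.0
time: 17.93
tool_pos: [0.5099, -0.2714, 0.1901]
tool_rot: [3.14, -0.002, 0.198]
contact_force: [-0.1, 0.6, -6.2]
opening: 0.0253
grip_force: 60.0
```

```bash

python3 -m crank '[[-1,0,0,1,0],[-1,0,0,1.5,0],[-1,0,0,1.5,0]]'; python3 -m crank '[[-1,0,0,1,0],[-1,0,0,1,0]]'; python3 -m crank '[[-1,0,0,1,0],[-1,0,0,1,0]]'
```

```text
time: 18.18
tool_pos: [0.5095, -0.2712, 0.1877]
tool_rot: [3.141, -0.0, 0.198]
contact_force: [0.2, 0.3, -6.7]
opening: 0.0257
grip_force: 60.0
time: 18.35
tool_pos: [0.5096, -0.2712, 0.1865]
tool_rot: [3.141, -0.0, 0.198]
contact_force: [-1.2, -0.4, -5.8]
opening: 0.0256
grip_force: 60.0
time: 18.52
tool_pos: [0.5096, -0.2712, 0.1864]
tool_rot: [3.141, -0.001, 0.198]
contact_force: [-2.6, 1.6, 3.0]
opening: 0.0258
grip_force: 60.0
```

It touches the mat. Release and retreat.

```bash

python3 -m crank '[[0.1,0,0,0,0],[0.3,0,0,0,0],[0.3,0,0,0,0],[0.3,0,0,0,0],[0.3,0,0,-10,0],[0.3,0,0,-30,0],[0.3,0,0,-60,0],[1,0,0,-95,0],[1,0,0,-130,0],[1,0,0,-160,0],[1,0,0,-165,0],[1,0,0,-165,0]]'; python3 - <<'E'
from h import *
c,p,z=shot('wrist','w9.png'); vv,uu=np.mgrid[0:384,0:512]; uv=np.c_[uu.ravel(),vv.ravel()]; Z=z.ravel(); ok=Z>0; P=dep(c,uv[ok],Z[ok])
m=(P[:,2]>.018)&(P[:,2]<.04)&(P[:,0]>.40)&(P[:,0]<.70)&(P[:,1]>-.34)&(P[:,1]<-.2); Q=P[m]; print(m.sum(),Q.min(0),Q.max(0),np.median(Q[:,2]))
H=Q[Q[:,0]>Q[:,0].max()-.066]; print(cv2.minEnclosingCircle(H[:,:2].astype(np.float32)),np.median(H[:,2])); print(telemetry.observe()['contact_force'])
E
```

```text
time: 19.52
tool_pos: [0.5098, -0.2713, 0.3537]
tool_rot: [3.137, -0.004, 0.198]
contact_force: [-0.2, 0.8, -0.6]
opening: 0.088
grip_force: 0.0
6579 [ 0.42760496 -0.2967666   0.01803893] [ 0.67009117 -0.21024159  0.0317833 ] 0.028426663679750885
((0.6393133401870728, -0.2448936253786087), 0.03881917893886566) 0.028495134024532354
[ 0.96006038  0.38450472 -0.10771827]
```

View pics/w9.png

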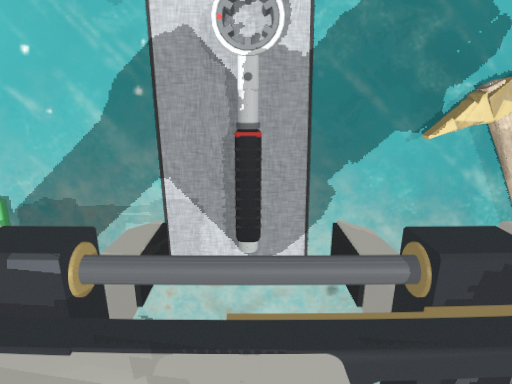

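The wrench lies flat on the mat, with its ring at (248,17) and grip at (248,185), both well inside the mat. The gripper is clear. Handing in.

```bash
python3 -c "
from cell import ticket
print(ticket.hand_in())"
```

```text
the job is handed in; nothing more can be done
None
```

The nut was tightened clockwise until the wrench clicked (about 0.06 rad of give, estimated from the torque drop), the wrench is back flat on the mat, no loose part was seen to be disturbed, and the job was handed in without a verdict being shown.

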